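# Line up the kitchen canisters by height

## Robot

A 7-joint arm with a two-finger parallel gripper is mounted at the origin on the work surface. World frame = base frame: x ahead of the robot, y to its left, z up, the work surface at z = 0. Lengths are in m, angles in rad, forces in N, time in s.
With the tool pointing down it reaches from about 0.425 to 0.925 m from the base axis. Payload 6.8 kg.
Tool frame: the origin (TCP) lies between the finger pads; the fingertips stand 14 mm ahead of it and the grasp point (between the pads) lies 5 mm behind it; z points along the fingers, y is the line along which they close (so a half turn about z gives the same grasp; the last joint's range is limited). The gripper opens to 85 mm and grips with 20 to 120 N. Pads are 22 mm wide; open, the fingers measure 114 mm over their backs; the gripper's body (76 mm by 85 mm) begins 54 mm behind the grasp point. The pads swing forward as they close: fully open they stand 13 mm farther back than shut.
Start: joints at [-1.407, 0.477, 0.022, 1.555, -0.011, 1.109, -0.083], TCP at [0.181, 0.65, 0.245] pointing down, gripper open.
Joint ranges: [-2.96, 2.96], [-0.34, 2.1], [-1.41, 1.46], [0.24, 2.44], [-1.37, 4.51], [0.17, 1.92], [-2.96, 2.96]. Speed limits (rad/s): [2.39, 2.39, 3.14, 3.14, 3.14, 3.14, 3.14].

## Interface

Orientations are given as a rotation vector (axis times angle).
In Python, from bench import r, eyes, ticket gives the robot as it stands. The module is installed in compiled form; this text tells all that it offers.
- The arm moves only by the tool arm_command, never from a script. Its argument "plan" is text: rows parted by semicolons, each of 4 numbers parted by spaces: the shift along the tool's x, y, z in m, then the turn about the tool's z in degrees. In form: tx ty tz yaw; .... A call has 1 to 20 rows; each row shifts and turns the commanded pose from where the row before left it, along the tool's axes as they then stand; what a row does not reach is not made up. A row lasts 1/8 s, in which the tool goes at most 62.5 mm and 10.7 degrees, less where a joint would pass 70% of its speed; a pose out of reach is approached as far as the arm can. A call is refused whole if a number of a shift passes 0.0625 or a number of a turn 10.7, either way. A call with a gripper value outside its range is refused whole. "hand" is the closure, from -1 (fully open) to 1 (shut), set as the call begins (left out, the last holds). The fingers move at their own pace and stop on an object; "grip_force" is the grip in N (left out, the last holds). Time passes only in rows, so rows that do not move let the fingers close. It gives the time, the measured TCP pose, the force, the opening and the grip force at its end, in the units of the state.
- r.get_obs(): the state, without advancing time (a new reading comes with each control period).
- eyes.grab_frame(name): name is "scene" or "top" or "wrist"; returns (picture, depth): 384x512x3 uint8, red, green, blue; 384x512 float32, m along the optical axis (not along the pixel's ray), 0 where there is no reading.
- eyes.calibration(name): a dict with "fov_y" (degrees; the focal length in pixels is half the picture's height over the tangent of half this angle, whatever the lens; pixels are square), "cx", "cy" (the principal point, pixels), "origin" and "attitude" of the camera in the world; the wrist camera has in their place "tool_from_camera" (4x4, takes a point from camera to tool coordinates, whose origin is the TCP and whose axes are the flange's). Camera axes: x right, y up, looking along -z (the intrinsics and any distortion apply to the point x, -y, -z); pixel columns grow to the right and rows downward; lengths in m; the calibration is good to about 2 mm. A picture is of the moment at which its call begins: read the wrist's pose just before it. calibration takes no time and is no camera call.
- ticket.hand_in(): hands the job in; it is judged then, once.
The state is a dict: "clock": time; "joints": joint angles; "qvel": joint speeds; "tau": joint torques, N m; "tcp_pos": TCP position; "orientation": TCP orientation; "contact_force": force on the tool from outside, world axes, zero at the start; "moment": the same for the moment, N m; "grip_width": finger opening in m; "gripper_force": force on a finger pad.
Only numpy, scipy, OpenCV 4.12 (cv2) and the standard library are available. Lean on these libraries where they do the work, as an engineer would, in place of code of your own. Each camera call takes 0.05 s, during which the arm holds its last target. There are 200 camera calls.

## Task

Line up the four lidded canisters by height on the dark wooden board, one centred on each cork coaster: the tallest on the coaster at the end next to the crock of rolling pins, then the next tallest, down to the shortest at the far end. Carry them upright and set each one down gently, never dropping or tipping one, and let go of them all.

Things in the scene. Friction and masses are not known exactly. Their poses are not given: they have to be found in the camera images.
- canister_tallest: The tallest of four round cream stoneware canisters with blue stripe, flat wooden lid and knob, all one rigid loose piece, about 0.38 kg, upright on the counter. 68 mm in diameter, 92 mm high to the lid's top, 118 mm to the knob's top. The knob, to lift it by, is an upright cylinder on the axis, 24 mm in diameter, 26 mm high. Origin: centre of the underside; z up.
- canister_second: The second tallest of four round cream stoneware canisters with blue stripe, flat wooden lid and knob, all one rigid loose piece, about 0.3 kg, upright on the counter. 60 mm in diameter, 76 mm high to the lid's top, 102 mm to the knob's top. The knob, to lift it by, is an upright cylinder on the axis, 24 mm in diameter, 26 mm high. Origin: centre of the underside; z up.
- canister_third: The third tallest of four round cream stoneware canisters with blue stripe, flat wooden lid and knob, all one rigid loose piece, about 0.22 kg, upright on the counter. 52 mm in diameter, 60 mm high to the lid's top, 86 mm to the knob's top. The knob, to lift it by, is an upright cylinder on the axis, 24 mm in diameter, 26 mm high. Origin: centre of the underside; z up.
- canister_shortest: The shortest of four round cream stoneware canisters with blue stripe, flat wooden lid and knob, all one rigid loose piece, about 0.16 kg, upright on the counter. 44 mm in diameter, 44 mm high to the lid's top, 70 mm to the knob's top. The knob, to lift it by, is an upright cylinder on the axis, 24 mm in diameter, 26 mm high. Origin: centre of the underside; z up.
- coaster_1: Fixed cork coaster, 78 mm in diameter, 6 mm thick; number 1 along a straight row of four equal ones 95 mm apart on a dark wooden board (105 x 400 x 15 mm, fixed flat on the counter). Origin: centre of its underside, 15 mm above the counter; its top is 6 mm higher. Its y axis points along the row from coaster 4 to coaster 1.
- coaster_2: Fixed cork coaster, 78 mm in diameter, 6 mm thick; number 2 along a straight row of four equal ones 95 mm apart on a dark wooden board (105 x 400 x 15 mm, fixed flat on the counter). Origin: centre of its underside, 15 mm above the counter; its top is 6 mm higher. Its y axis points along the row from coaster 4 to coaster 1.
- coaster_3: Fixed cork coaster, 78 mm in diameter, 6 mm thick; number 3 along a straight row of four equal ones 95 mm apart on a dark wooden board (105 x 400 x 15 mm, fixed flat on the counter). Origin: centre of its underside, 15 mm above the counter; its top is 6 mm higher. Its y axis points along the row from coaster 4 to coaster 1.
- coaster_4: Fixed cork coaster, 78 mm in diameter, 6 mm thick; number 4 along a straight row of four equal ones 95 mm apart on a dark wooden board (105 x 400 x 15 mm, fixed flat on the counter). Origin: centre of its underside, 15 mm above the counter; its top is 6 mm higher. Its y axis points along the row from coaster 4 to coaster 1.
- crock: Fixed cream crock with two blue bands, 110 mm in diameter, 110 mm high, with three wooden rolling pins standing up to 190 mm. In line with the row, 143 mm from the nearest coaster: beside coaster 1 or coaster 4, as the start draws (a green bottle, 66 mm in diameter, 190 mm high, stands at the other end). Origin: centre of its underside.

How it is judged:
At the end, for the whole second after the job is handed in: Counting from the coaster nearest the crock, the canisters stand in the order tallest, second, third, shortest; each within 15 mm of its coaster's centre, resting on the coaster (underside within about 3 mm of its top), upright within 0.1 rad, at rest and not touched by the fingers (((y of crock in the frame of coaster_1 above 0 m and horizontal distance between canister_tallest and coaster_1 below 0.015 m and z of canister_tallest in the frame of coaster_1 between 0.003 and 0.01 m and horizontal distance between canister_second and coaster_2 below 0.015 m and z of canister_second in the frame of coaster_2 between 0.003 and 0.01 m and horizontal distance between canister_third and coaster_3 below 0.015 m and z of canister_third in the frame of coaster_3 between 0.003 and 0.01 m and horizontal distance between canister_shortest and coaster_4 below 0.015 m and z of canister_shortest in the frame of coaster_4 between 0.003 and 0.01 m) or (y of crock in the frame of coaster_1 below 0 m and horizontal distance between canister_tallest and coaster_4 below 0.015 m and z of canister_tallest in the frame of coaster_4 between 0.003 and 0.01 m and horizontal distance between canister_second and coaster_3 below 0.015 m and z of canister_second in the frame of coaster_3 between 0.003 and 0.01 m and horizontal distance between canister_third and coaster_2 below 0.015 m and z of canister_third in the frame of coaster_2 between 0.003 and 0.01 m and horizontal distance between canister_shortest and coaster_1 below 0.015 m and z of canister_shortest in the frame of coaster_1 between 0.003 and 0.01 m)) and angle between each of canister_tallest, canister_second, canister_third, canister_shortest's own z axis and vertical below 0.1 rad and linear speed of each of canister_tallest, canister_second, canister_third, canister_shortest below 0.02 m/s and contact force between each of canister_tallest, canister_second, canister_third, canister_shortest and the fingers below 0.1 N).
It fails at once if a canister is tipped by more than 0.6 rad (angle between any of canister_tallest, canister_second, canister_third, canister_shortest's own z axis and vertical above 0.6 rad).
It fails at once if a canister is dropped or knocked: it moves faster than 0.6 m/s with no finger holding it (a free fall of about 18 mm) ((linear speed of canister_tallest above 0.6 m/s and contact force between canister_tallest and the fingers below 0.1 N) or (linear speed of canister_second above 0.6 m/s and contact force between canister_second and the fingers below 0.1 N) or (linear speed of canister_third above 0.6 m/s and contact force between canister_third and the fingers below 0.1 N) or (linear speed of canister_shortest above 0.6 m/s and contact force between canister_shortest and the fingers below 0.1 N)).
It also fails if it takes over 93 s, if anything falls off the work surface, if the arm or the gripper's body presses on something with over 40 N, if the wrist force passes 120 N, or if a joint passes its speed limit or range.

## Working session

There is one attempt and no reset: what is moved stays moved. The work goes in short steps, Python scripts to look and compute and a tool call to move; the robot and the scene stay as the last step left them, time stands still between calls to the robot, and variables do not carry over. Pictures are saved under pics/ and viewed, at most 14 in all, crops included, and the job is handed in when it is done.

Besides the shell and the picture viewer there is one more tool, called by a JSON object that holds its "api" and its "payload". arm_command: Moves the arm, as the interface text tells. Its arguments: {"type":"object","properties":{"plan":{"type":"string"},"hand":{"type":"number"},"grip_force":{"type":"number"}},"required":["plan"]}

```bash
mkdir -p pics; python3 - <<'E'
from bench import r, eyes
import cv2,numpy as np
o=r.get_obs();print({k:np.round(v,3) for k,v in o.items()})
for n in("scene","top"):
    c=eyes.calibration(n);print(n,c)
    p,d=eyes.grab_frame(n);cv2.imwrite(f"pics/{n}0.png",p[:,:,::-1]);np.savez(f"{n}0.npz",p=p,d=d)
print(eyes.calibration("wrist"))
E
```

```text
{'clock': np.float64(0.0), 'joints': array([-1.407,  0.478,  0.022,  1.556, -0.012,  1.109, -0.083]), 'qvel': array([ 0.001,  0.001,  0.   ,  0.   ,  0.   , -0.001,  0.   ]), 'tau': array([-0.0000e+00, -5.9642e+01,  1.6080e+00, -2.8120e+01,  1.2000e-02,
        9.0000e-03,  0.0000e+00]), 'tcp_pos': array([0.181, 0.65 , 0.244]), 'orientation': array([-4.260e-01, -3.113e+00,  3.000e-03]), 'contact_force': array([-0.2  , -0.799, -0.345]), 'moment': array([ 0.043, -0.016, -0.036]), 'gripper_force': np.float64(0.0), 'grip_width': np.float64(0.085)}
scene {'fov_y': 46.34387453639246, 'cx': 255.53256113771477, 'cy': 196.82655728935387, 'origin': array([ 1.01382342, -0.30908483,  0.90648082]), 'attitude': array([0.55364372, 0.29760136, 0.92860062])}
top {'fov_y': 53.99388045143816, 'cx': 247.46965669069382, 'cy': 191.06524469301698, 'origin': array([ 4.66144000e-01, -1.35936561e-04,  1.04145014e+00]), 'attitude': array([ 0.09522556, -0.03674614, -1.57077248])}
{'fov_y': 59.91291439001737, 'cx': 256.95365031624357, 'cy': 196.56660356783118, 'tool_from_camera': array([[-4.53392728e-04,  9.53931607e-01,  3.00023806e-01,
         7.69537590e-02],
       [ 9.99999766e-01,  2.78651882e-04,  6.25209668e-04,
        -1.38190508e-03],
       [ 5.12805065e-04,  3.00024020e-01, -9.53931509e-01,
        -1.28317798e-01],
       [ 0.00000000e+00,  0.00000000e+00,  0.00000000e+00,
         1.00000000e+00]])}
```

View pics/top0.png

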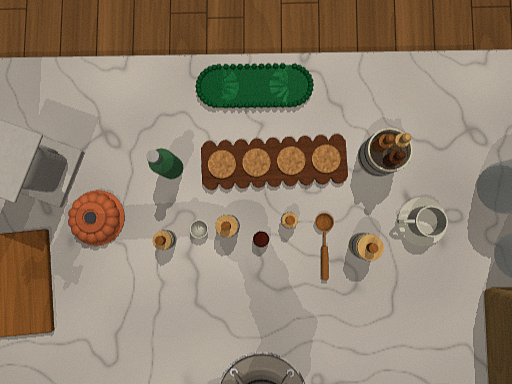

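View pics/scene0.png

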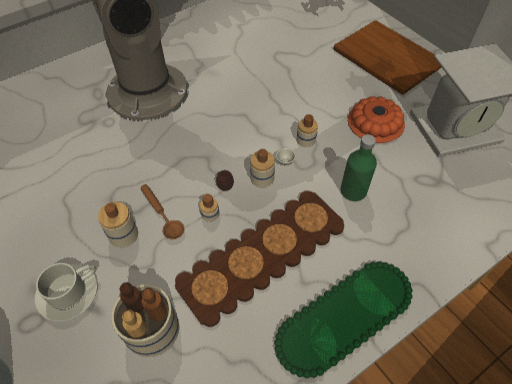

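```bash
cat > h.py <<'E'
import numpy as np,cv2
from scipy.spatial.transform import Rotation as R
from bench import r,eyes
def cast(n,uv,z,pose=None):
    c=eyes.calibration(n);f=192/np.tan(np.radians(c["fov_y"]/2))
    uv=np.atleast_2d(uv).astype(float)
    d=np.c_[(uv[:,0]-c["cx"])/f,-(uv[:,1]-c["cy"])/f,-np.ones(len(uv))]
    if n=="wrist":
        T=c["tool_from_camera"];Rw=R.from_rotvec(pose[1]).as_matrix()
        A=Rw@T[:3,:3];o=pose[0]+Rw@T[:3,3]
    else: A=R.from_rotvec(c["attitude"]).as_matrix();o=c["origin"]
    w=d@A.T
    return o+w*((z-o[2])/w[:,2])[:,None]
E
python3 - <<'E'
from h import *
for n,(x0,y0,x1,y1) in (("top",(140,130,400,270)),("scene",(80,100,340,330))):
    z=np.load(n+"0.npz");p=z["p"];hsv=cv2.cvtColor(p,cv2.COLOR_RGB2HSV)
    m=cv2.inRange(hsv,(8,90,125),(22,255,255))
    cs,_=cv2.findContours(m,cv2.RETR_EXTERNAL,cv2.CHAIN_APPROX_NONE)
    big=cv2.resize(p[y0:y1,x0:x1,::-1],None,fx=3,fy=3 if n=="top" else 2.5,interpolation=cv2.INTER_NEAREST) if n=="top" else None
    for c in cs:
        x,y,w,h=cv2.boundingRect(c)
        if cv2.contourArea(c)<40 or x<x0 or x>x1 or y<y0 or y>y1: continue
        e=cv2.fitEllipse(cv2.convexHull(c)); 
        uv=e[0];print(n,np.round(uv,1),np.round(e[1],1),"d",round(float(z["d"][int(uv[1]),int(uv[0])]),3),"z.021",cast(n,uv,.021)[0].round(3))
        if big is not None: cv2.drawContours(big,[(c-[x0,y0])*3+1],-1,(0,255,0),1)
    if big is not None: cv2.imwrite("pics/crop.png",big)
E
```

```text
top [325.5 262. ] [ 7.1 36.1] d 1.001 z.021 [ 0.362 -0.17   0.021]
top [370.1 247. ] [25.9 26.9] d 0.907 z.021 [ 0.402 -0.288  0.021]
top [161.6 239.8] [17.9 18.9] d 0.958 z.021 [0.42  0.271 0.021]
top [320.9 223.3] [12.  13.4] d 1.029 z.021 [ 0.465 -0.159  0.021]
top [226.2 225.6] [22.  22.5] d 0.94 z.021 [0.459 0.095 0.021]
top [289.3 219.6] [15.2 15.8] d 0.967 z.021 [ 0.475 -0.075  0.021]
top [221.3 163.6] [27.4 27.9] d 1.036 z.021 [0.628 0.11  0.021]
top [256.  161.8] [27.5 28.1] d 1.027 z.021 [0.632 0.015 0.021]
top [290.7 160.1] [27.8 28.1] d 1.026 z.021 [ 0.637 -0.08   0.021]
top [325.8 158.3] [27.7 28.4] d 1.025 z.021 [ 0.641 -0.175  0.021]
top [402.6 139.1] [13.5 16. ] d 0.879 z.021 [ 0.692 -0.383  0.021]
scene [131.  320.6] [19.7 21.1] d 0.765 z.021 [ 0.612 -0.344  0.021]
scene [209.5 286.7] [33.  36.2] d 0.948 z.021 [ 0.641 -0.175  0.021]
scene [245.4 261.8] [31.5 34.5] d 0.983 z.021 [ 0.636 -0.081  0.021]
scene [279.3 238.4] [29.2 33.6] d 1.012 z.021 [0.632 0.014 0.021]
scene [310.9 216.8] [27.4 32.5] d 1.045 z.021 [0.628 0.109 0.021]
scene [113.  214.8] [26.  31.4] d 0.955 z.021 [ 0.357 -0.266  0.021]
scene [208.  204.8] [15.9 17.5] d 1.018 z.021 [ 0.461 -0.069  0.021]
scene [262.2 160.2] [20.4 23.1] d 1.058 z.021 [0.424 0.115 0.021]
scene [307.9 124.8] [15.2 18.4] d 1.144 z.021 [0.395 0.287 0.021]
```

View pics/crop.png

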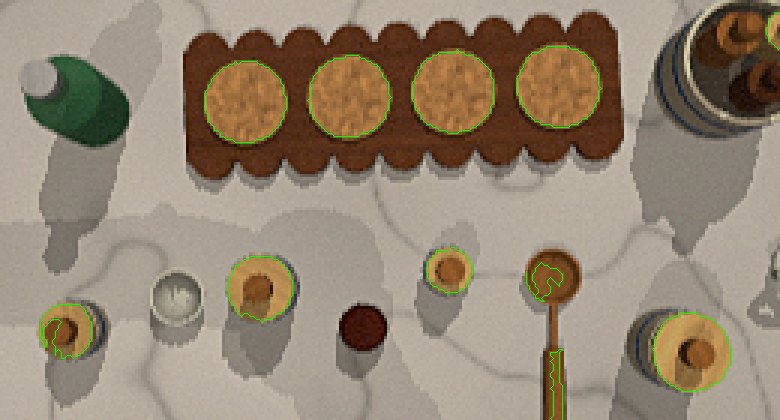

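The top view crop shows four coasters at crop (246..559, 101..86) with clean outlines. The lids are at (692,352) tallest, (262,287) second, (66,331) third and (449,270) shortest. The crock is on the right (-y), the bottle on the left. I'll cast the lid centres onto their own heights from both views.

```bash
python3 - <<'E'
from h import *
for nm,h,t,s in (("tall",.092,(370.1,247),(113,214.8)),("2nd",.076,(226.2,225.6),(262.2,160.2)),("3rd",.060,(161.6,239.8),(307.9,124.8)),("short",.044,(289.3,219.6),(208,204.8))):
    print(nm,cast("top",t,h)[0].round(4),cast("scene",s,h)[0].round(4))
o=r.get_obs();print(R.from_rotvec(o["orientation"]).as_matrix().round(3))
E
```

```text
tall [ 0.4067 -0.2678  0.092 ] [ 0.4095 -0.2696  0.092 ]
2nd [0.459  0.0903 0.076 ] [0.4609 0.0883 0.076 ]
3rd [0.4219 0.2606 0.06  ] [0.4224 0.2603 0.06  ]
short [ 0.4746 -0.0731  0.044 ] [ 0.4756 -0.0756  0.044 ]
[[-0.963  0.268 -0.   ]
 [ 0.268  0.963 -0.002]
 [-0.    -0.002 -1.   ]]
```

{"api": "arm_command", "payload": {"plan": "0 0 0 10.6;0 0 0 10.6;0 0 0 10.6;0 0 0 10.6;0 0 0 10.6;0 0 0 10.6;0 0 0 10.6;0 0 0 0.25;-0.039 0.0241 0 0;-0.039 0.0241 0 0;-0.039 0.0241 0 0;-0.039 0.0241 0 0;-0.039 0.0241 0 0;-0.039 0.0241 0 0;-0.039 0.0241 0 0;-0.039 0.0241 0 0;-0.039 0.0241 0 0;-0.039 0.0241 0 0", "hand": -1, "grip_force": 40}}

```text
clock: 2.35
tcp_pos: [0.4227, 0.2587, 0.2454]
orientation: [2.217, 2.226, 0.001]
contact_force: [1.2, 0.4, 0.4]
grip_width: 0.0857
gripper_force: 0.0
```

```bash
cat >> h.py <<'E'
def look(name,h):
    o=r.get_obs();P=(o["tcp_pos"],o["orientation"]);p,d=eyes.grab_frame("wrist")
    cv2.imwrite(f"pics/{name}.png",p[:,:,::-1]);print(o["tcp_pos"].round(4),R.from_rotvec(o["orientation"]).as_matrix().round(3).tolist())
    m=cv2.inRange(cv2.cvtColor(p,cv2.COLOR_RGB2HSV),(8,80,60),(24,255,255))
    for c in cv2.findContours(m,cv2.RETR_EXTERNAL,cv2.CHAIN_APPROX_NONE)[0]:
        if cv2.contourArea(c)>600:
            e=cv2.fitEllipse(cv2.convexHull(c));print(np.round(e[0],1),np.round(e[1],1),cast("wrist",e[0],h,P)[0].round(4))
E
python3 -c "
from h import *
look('w3',.060)"
```

```text
[0.4227 0.2587 0.2454] [[-0.004, 1.0, 0.0], [1.0, 0.004, 0.0], [0.0, 0.0, -1.0]]
[288.6 330.1] [52.5 53.9] [0.4584 0.0774 0.06  ]
[436.5 276.7] [ 89.  130.2] [0.6143 0.1463 0.06  ]
[254.7 171.3] [50.4 50.5] [0.4198 0.2609 0.06  ]
[318.  -44.6] [157.2 178.1] [0.4704 0.4389 0.06  ]
```

View pics/w3.png

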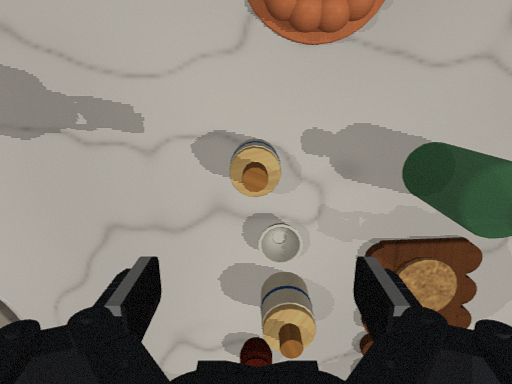

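The wrist view shows the third canister at (255,171), agreeing with the top view to 2 mm. Descending.

{"api": "arm_command", "payload": {"plan": "0.002 -0.0015 0.03 0;0 0 0.03 0;0 0 0.03 0;0 0 0.03 0;0 0 0.02 0;0 0 0.015 0;0 0 0.012 0;0 0 0 0;0 0 0 0"}}

```text
clock: 3.52
tcp_pos: [0.4209, 0.2624, 0.0788]
orientation: [2.222, 2.221, 0.002]
contact_force: [0.2, 0.1, 0.4]
grip_width: 0.0854
gripper_force: 0.0
```

{"api": "arm_command", "payload": {"plan": "0 0 0 0;0 0 0 0;0 0 0 0;0 0 0 0;0 0 0 0;0 0 0 0;0 0 0 0;0 0 0 0", "hand": 1}}

```text
clock: 4.53
tcp_pos: [0.4206, 0.2623, 0.0786]
orientation: [-2.222, -2.221, -0.0]
contact_force: [-1.1, -1.1, 6.4]
grip_width: 0.0226
gripper_force: 39.1
```

{"api": "arm_command", "payload": {"plan": "0 0 -0.01 0;0 0 -0.02 0;0 0 -0.02 0;0 0 -0.02 0;-0.0125 0.0105 0 0;-0.0247 0.0211 0 0;-0.0247 0.0211 0 0;-0.0247 0.0211 0 0;-0.0247 0.0211 0 0;-0.0247 0.0211 0 0;-0.0247 0.0211 0 0;-0.0247 0.0211 0 0;-0.0247 0.0211 0 0;-0.0247 0.0211 0 0;-0.0125 0.0105 0 0;0 0 0 0;0 0 0 0"}}

```text
clock: 6.65
tcp_pos: [0.6304, 0.016, 0.1477]
orientation: [-2.219, -2.221, 0.001]
contact_force: [0.8, 0.5, -3.3]
grip_width: 0.0227
gripper_force: 39.6
```

{"api": "arm_command", "payload": {"plan": "0 0.0015 0.015 0;0 0 0.015 0;0 0 0.01 0;0 0 0.005 0;0 0 0.002 0;0 0 0.001 0;0 0 0.001 0;0 0 0 0"}}

```text
clock: 7.65
tcp_pos: [0.6332, 0.0147, 0.0997]
orientation: [2.222, 2.221, 0.001]
contact_force: [-0.2, 0.1, -0.8]
grip_width: 0.0225
gripper_force: 39.8
```

{"api": "arm_command", "payload": {"plan": "0 0 0.0005 0;0 0 0 0;0 0 0 0"}}

```text
clock: 8.02
tcp_pos: [0.6332, 0.0147, 0.0997]
orientation: [2.222, 2.221, 0.001]
contact_force: [-2.0, -0.8, 5.0]
grip_width: 0.0227
gripper_force: 40.5
```

{"api": "arm_command", "payload": {"plan": "0 0 0 0;0 0 0 0;0 0 0 0;0 0 0 0;0 0 0 0;0 0 -0.01 0;0 0 -0.03 0;0 0 -0.03 0;0 0 -0.04 0;0.015 -0.0346 0 0;0.015 -0.0346 0 0;0.015 -0.0346 0 0;0.015 -0.0346 0 0;0.015 -0.0346 0 0;0 0 0 0;0 0 0 0", "hand": -1}}

```text
clock: 10.02
tcp_pos: [0.4607, 0.0897, 0.2096]
orientation: [2.222, 2.22, 0.003]
contact_force: [0.3, 0.1, 0.1]
grip_width: 0.0853
gripper_force: 0.0
```

{"api": "arm_command", "payload": {"plan": "0 -0.001 0.03 0;0 0 0.03 0;0 0 0.02 0;0 0 0.02 0;0 0 0.0135 0;0 0 0 0;0 0 0 0"}}

```text
clock: 10.9
tcp_pos: [0.4596, 0.0897, 0.0958]
orientation: [2.222, 2.22, 0.001]
contact_force: [0.5, 0.2, -0.3]
grip_width: 0.0854
gripper_force: 0.0
```

{"api": "arm_command", "payload": {"plan": "0 0 0 0;0 0 0 0;0 0 0 0;0 0 0 0;0 0 0 0;0 0 0 0;0 0 0 0;0 0 0 0", "hand": 1}}

```text
clock: 11.9
tcp_pos: [0.4588, 0.0899, 0.0955]
orientation: [-2.222, -2.221, -0.0]
contact_force: [-1.7, -0.1, 6.5]
grip_width: 0.0224
gripper_force: 38.9
```

{"api": "arm_command", "payload": {"plan": "0 0 -0.01 0;0 0 -0.02 0;0 0 -0.03 0;0 0 -0.03 0;0 0 -0.03 0;-0.0095 0.01 0 0;-0.019 0.0197 0 0;-0.019 0.0197 0 0;-0.019 0.0197 0 0;-0.019 0.0197 0 0;-0.019 0.0197 0 0;-0.019 0.0197 0 0;-0.019 0.0197 0 0;-0.019 0.0197 0 0;-0.0095 0.01 0 0;0 0 0 0;0 0 0 0"}}

```text
clock: 14.02
tcp_pos: [0.6357, -0.0804, 0.2147]
orientation: [-2.22, -2.221, 0.001]
contact_force: [-0.4, -0.8, -3.1]
grip_width: 0.0223
gripper_force: 39.6
```

{"api": "arm_command", "payload": {"plan": "0 0 0.03 0;0 0 0.03 0;0 0 0.02 0;0 0 0.01 0;0 0 0.005 0;0 0 0.002 0;0 0 0.001 0;0 0 0.0006 0;0 0 0 0;0 0 0 0"}}

```text
clock: 15.28
tcp_pos: [0.6365, -0.0812, 0.1169]
orientation: [2.222, 2.221, 0.0]
contact_force: [0.6, -0.1, -1.4]
grip_width: 0.022
gripper_force: 39.6
```

{"api": "arm_command", "payload": {"plan": "0 0 0.0007 0;0 0 0 0;0 0 0 0"}}

```text
clock: 15.65
tcp_pos: [0.6366, -0.0814, 0.1167]
orientation: [2.222, 2.221, 0.001]
contact_force: [-2.9, 0.7, 5.7]
grip_width: 0.0224
gripper_force: 40.4
```

{"api": "arm_command", "payload": {"plan": "0 0 0 0;0 0 0 0;0 0 0 0;0 0 0 0;0 0 0 0;0 0 -0.01 0;0 0 -0.03 0;0 0 -0.04 0;0 0 -0.04 0;-0.0267 -0.0328 0 0;-0.0267 -0.0328 0 0;-0.0267 -0.0328 0 0;-0.0267 -0.0328 0 0;-0.0267 -0.0328 0 0;-0.0267 -0.0328 0 0;-0.0267 -0.0328 0 0;0 0 0 0;0 0 0 0", "hand": -1}}

```text
clock: 17.9
tcp_pos: [0.4074, -0.2678, 0.2366]
orientation: [2.221, 2.22, 0.002]
contact_force: [0.5, 0.1, -0.2]
grip_width: 0.085
gripper_force: 0.0
```

Descend to TCP z = 0.112.

{"api": "arm_command", "payload": {"plan": "0 0 0.03 0;0 0 0.03 0;0 0 0.03 0;0 0 0.02 0;0 0 0.0145 0;0 0 0 0;0 0 0 0"}}

```text
clock: 18.77
tcp_pos: [0.4074, -0.2682, 0.1121]
orientation: [2.221, 2.221, 0.001]
contact_force: [0.3, 0.7, 1.0]
grip_width: 0.0852
gripper_force: 0.0
```

{"api": "arm_command", "payload": {"plan": "0 0 0 0;0 0 0 0;0 0 0 0;0 0 0 0;0 0 0 0;0 0 0 0;0 0 0 0;0 0 0 0", "hand": 1}}

```text
clock: 19.77
tcp_pos: [0.4066, -0.2682, 0.1118]
orientation: [-2.222, -2.221, -0.0]
contact_force: [-2.1, 1.7, 5.7]
grip_width: 0.0227
gripper_force: 39.1
```

{"api": "arm_command", "payload": {"plan": "0 0 -0.01 0;0 0 -0.02 0;0 0 -0.03 0;0.0046 0.0117 0 0;0.0093 0.0234 0 0;0.0093 0.0234 0 0;0.0093 0.0234 0 0;0.0093 0.0234 0 0;0.0093 0.0234 0 0;0.0093 0.0234 0 0;0.0093 0.0234 0 0;0.0093 0.0234 0 0;0.0093 0.0234 0 0;0.0046 0.0117 0 0;0 0 0 0;0 0 0 0"}}

```text
clock: 21.78
tcp_pos: [0.6398, -0.1759, 0.171]
orientation: [-2.222, -2.219, 0.002]
contact_force: [-0.7, -0.8, -3.4]
grip_width: 0.0225
gripper_force: 39.7
```

Contact expected at TCP z ≈ 0.1328.

{"api": "arm_command", "payload": {"plan": "0.001 0.001 0.015 0;0 0 0.012 0;0 0 0.006 0;0 0 0.003 0;0 0 0.0015 0;0 0 0.0008 0;0 0 0 0;0 0 0 0"}}

```text
clock: 22.78
tcp_pos: [0.6419, -0.1743, 0.1334]
orientation: [2.222, 2.221, 0.0]
contact_force: [0.6, -0.8, -4.0]
grip_width: 0.022
gripper_force: 39.7
```

{"api": "arm_command", "payload": {"plan": "0 0 0.0008 0;0 0 0.0005 0;0 0 0 0;0 0 0 0"}}

```text
clock: 23.28
tcp_pos: [0.642, -0.1745, 0.1329]
orientation: [2.222, 2.22, 0.001]
contact_force: [-2.4, 0.4, 5.5]
grip_width: 0.0226
gripper_force: 40.6
```

{"api": "arm_command", "payload": {"plan": "0 0 0 0;0 0 0 0;0 0 0 0;0 0 0 0;0 0 0 0;0 0 -0.01 0;0 0 -0.03 0;0 0 -0.03 0;0 0 -0.03 0;0.02 -0.0334 0 0;0.02 -0.0334 0 0;0.02 -0.0334 0 0;0.02 -0.0334 0 0;0.02 -0.0334 0 0;0 0 0 0;0 0 0 0", "hand": -1}}

```text
clock: 25.28
tcp_pos: [0.4757, -0.0744, 0.2327]
orientation: [2.221, 2.22, 0.003]
contact_force: [0.4, -0.3, 0.8]
grip_width: 0.0852
gripper_force: 0.0
```

{"api": "arm_command", "payload": {"plan": "0 -0.001 0.04 0;0 0 0.04 0;0 0 0.03 0;0 0 0.03 0;0 0 0.018 0;0 0 0.0105 0;0 0 0 0;0 0 0 0"}}

```text
clock: 26.28
tcp_pos: [0.4746, -0.0745, 0.064]
orientation: [2.222, 2.22, 0.001]
contact_force: [0.1, -0.1, 0.5]
grip_width: 0.0857
gripper_force: 0.0
```

{"api": "arm_command", "payload": {"plan": "0 0 0 0;0 0 0 0;0 0 0 0;0 0 0 0;0 0 0 0;0 0 0 0;0 0 0 0;0 0 0 0", "hand": 1}}

```text
clock: 27.28
tcp_pos: [0.4738, -0.0742, 0.0636]
orientation: [-2.222, -2.221, -0.0]
contact_force: [-1.7, 0.5, 5.6]
grip_width: 0.0223
gripper_force: 39.0
```

{"api": "arm_command", "payload": {"plan": "0 0 -0.01 0;0 0 -0.02 0;0 0 -0.03 0;0 0 -0.03 0;0 0 -0.03 0;0.0092 0.0077 0 0;0.0184 0.0154 0 0;0.0184 0.0154 0 0;0.0184 0.0154 0 0;0.0184 0.0154 0 0;0.0184 0.0154 0 0;0.0184 0.0154 0 0;0.0184 0.0154 0 0;0.0184 0.0154 0 0;0.0184 0.0154 0 0;0.0092 0.0077 0 0;0 0 0 0;0 0 0 0"}}

```text
clock: 29.52
tcp_pos: [0.6274, 0.1086, 0.1833]
orientation: [-2.223, -2.22, 0.001]
contact_force: [-0.6, 0.1, -2.2]
grip_width: 0.0219
gripper_force: 39.5
```

Contact expected at z ≈ 0.0846.

{"api": "arm_command", "payload": {"plan": "0.0005 0.0005 0.03 0;0 0 0.03 0;0 0 0.02 0;0 0 0.01 0;0 0 0.005 0;0 0 0.002 0;0 0 0.001 0;0 0 0.0008 0;0 0 0.0006 0;0 0 0 0;0 0 0 0"}}

```text
clock: 30.9
tcp_pos: [0.6287, 0.1103, 0.0847]
orientation: [2.222, 2.221, 0.001]
contact_force: [-2.7, -0.2, 5.7]
grip_width: 0.0225
gripper_force: 40.0
```

In contact. Release, lift and retreat.

{"api": "arm_command", "payload": {"plan": "0 0 0 0;0 0 0 0;0 0 0 0;0 0 0 0;0 0 0 0;0 0 -0.01 0;0 0 -0.03 0;0 0 -0.04 0;0 0 -0.04 0;0 0 -0.03 0;0 -0.035 0 0;0 -0.035 0 0;0 -0.035 0 0;0 -0.035 0 0;0.03 0 0 0;0.04 0 0 0;0.04 0 0 0;0.04 0 0 0;0 0 0 0", "hand": -1}}

```text
clock: 33.28
tcp_pos: [0.4879, 0.2641, 0.2344]
orientation: [-2.215, -2.227, -0.002]
contact_force: [-1.4, -0.6, -0.2]
grip_width: 0.0856
gripper_force: 0.0
```

```bash
python3 - <<'E'
from h import *
p,d=eyes.grab_frame("top");cv2.imwrite("pics/top1.png",cv2.resize(p[120:280,150:430,::-1],None,fx=2.8,fy=2.8))
p,d=eyes.grab_frame("scene");cv2.imwrite("pics/scene1.png",p[:,:,::-1])
E
```

```text
(no output)
```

View pics/top1.png

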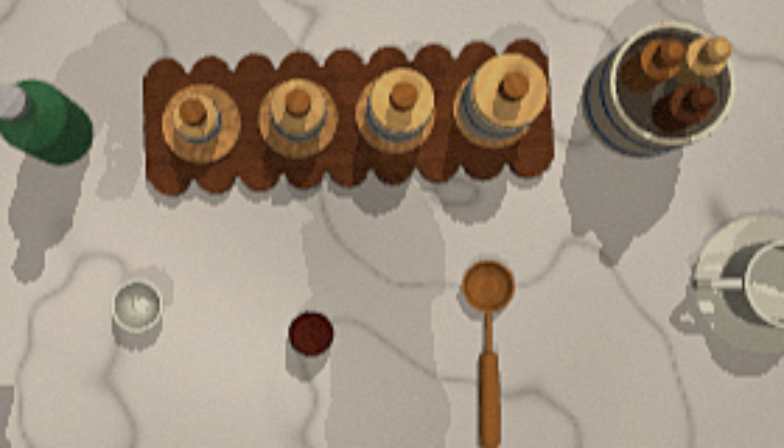

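View pics/scene1.png

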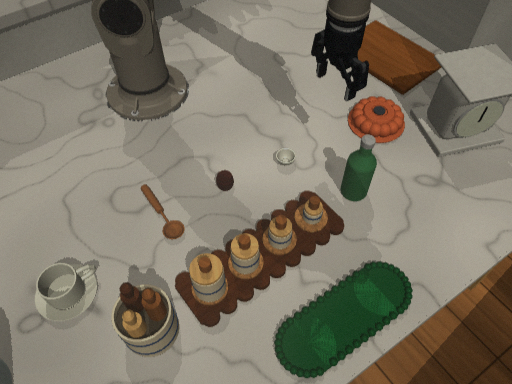

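The top view shows each canister on its coaster: shortest (196,121), third (298,108), second (402,97) and tallest (507,90, next to the crock). The scene view confirms that all four are upright and released.

```bash
python3 -c "
from bench import ticket
print(ticket.hand_in())"
```

```text
the job is handed in; nothing more can be done
None
```

The job is handed in at about 33 s: all four canisters stand upright and released on their coasters, tallest next to the crock down to shortest at the far end, though the judge returned no verdict.

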